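# Run the sample carrier along the bent guide rod to its end ball

## Robot

A 6-joint arm with a two-finger parallel gripper is mounted at the origin on the work surface. World frame = base frame: x ahead of the robot, y to its left, z up, the work surface at z = 0. Lengths are in m, angles in rad, forces in N, time in s.
With the tool pointing down it reaches from about 0.375 to 0.9 m from the base axis. Payload 3.1 kg.
Tool frame: the origin (TCP) lies at the very end of the fingers, on their centre line; the grasp point (between the pads) lies 19 mm behind it; z points along the fingers, y is the line along which they close (so a half turn about z gives the same grasp; the last joint's range is limited). The gripper opens to 87 mm and grips with 3 to 60 N. Pads are 19 mm wide; open, the fingers measure 117 mm over their backs; the gripper's body (75 mm by 190 mm) begins 51 mm behind the grasp point.
Start: joints at [-1.399, 0.527, 1.433, -0, 1.181, -0.178], TCP at [0.214, -0.587, 0.223] pointing down, gripper open.
Joint ranges: [-3.08, 3.08], [-0.75, 2.2], [0.22, 2.44], [-1.43, 4.57], [0, 2.65], [-2.85, 2.85]. Speed limits (rad/s): [2.79, 2.79, 3.14, 3.14, 3.14, 3.14].

## Interface

Orientations are given as a unit quaternion [x, y, z, w].
In Python, from rig import status, viewer, robot gives the robot as it stands.
- The arm moves only by the tool arm_command, never from a script. Its arguments are lists of equal length, an entry for each row: "delta_rot": the turn, a rotation vector about the tool's x, y, z in degrees, a list of three; "delta_pos": the shift along the tool's x, y, z in m, a list of three; "gripper": the closure, from -1 (fully open) to 1 (shut). In form: {"delta_rot": [[rx, ry, rz], ...], "delta_pos": [[dx, dy, dz], ...], "gripper": [gripper, ...]}. A call has 1 to 12 rows; each row is the pose to reach, as a shift and turn from the pose commanded when the call began, along the tool's axes at that moment; what a row does not reach only later rows make up. A row lasts 1/12 s, in which the tool goes at most 41.7 mm and 7.16 degrees, less where a joint would pass 70% of its speed; a pose out of reach is approached as far as the arm can. A call with a gripper value outside its range is refused whole. The fingers move at their own pace and stop on an object; "grip_force" is the grip in N (left out, the last holds). Time passes only in rows, so rows that repeat a pose let the fingers close. It gives the time, the measured TCP pose, the force, the opening and the grip force at its end, in the units of the state.
- status.get_obs(): the state, without advancing time (a new reading comes with each control period).
- viewer.camera(name): name is "scene" or "top" or "wrist"; returns a dict with "pixels" (384x512x3 uint8, blue, green, red), "fx", "fy", "cx", "cy" (pixels), "k1" (the pictures are not rectified: a ray, as slopes to the right and down, at radius r is drawn at 1 + k1 r^2 times it, then the intrinsics apply), "pose" (4x4, takes a point from camera to world coordinates); the wrist camera has in their place "mount" (4x4, takes a point from camera to tool coordinates, whose origin is the TCP and whose axes are the flange's). Camera axes: x right, y down, z forward; pixel columns grow to the right and rows downward; lengths in m; the calibration is good to about 2 mm. A picture is of the moment at which its call begins: read the wrist's pose just before it. There is no depth.
- robot.hand_in(): hands the job in; it is judged then, once.
The state is a dict: "time": time; "q": joint angles; "joint_velocities": joint speeds; "joint_torque": joint torques, N m; "position": TCP position; "tool_rot": TCP orientation; "ft_force": force on the tool from outside, world axes, zero at the start; "moment": the same for the moment, N m; "grip_width": finger opening in m; "grip_force": force on a finger pad.
Only numpy, scipy, OpenCV 4.12 (cv2) and the standard library are available. Lean on these libraries where they do the work, as an engineer would, in place of code of your own. Each camera call takes 0.05 s, during which the arm holds its last target. There are 200 camera calls.

## Task

Swing the red parking catch well open by its black knob, then slide the brass sample carrier along the steel guide rod, round both bends, until its ring rests against the black ball at the end; let go and leave it hanging there, with the catch left open. Do not force anything: the rod bends easily, so feel your way along it and press the ball only lightly, never shove the catch with the carrier, and leave the other things on the table where they are.

Things in the scene. Friction and masses are not known exactly. Their poses are not given: they have to be found in the camera images.
- rail: Fixed guide rail: aluminium plate 130 x 170 x 12 mm with a bent 8 mm steel rod on it, rod axis level 130 mm above the table. Origin: on the table below the rod's first bend; z up, y along the first leg in the direction of travel. The rod rises as a post at x = 0, y = -110 mm, turns level and runs straight along y to the first bend at x = y = 0. Nothing supports it beyond the plate.
- first_bend (a point): Rod axis at the first bend, axes as the rail's. Here the rod bends sharply right (towards +x of the rail) by 29 to 57 degrees, runs straight for 85 to 120 mm, bends sharply left by 29 to 57 degrees, then runs straight for 80 to 115 mm to the ball's centre, level throughout. It is bent by hand: the true angles and lengths differ every time and are not reported.
- carrier: Loose brass carrier, 100 to 220 g, threaded on the rod; hangs with its origin 4 mm below the rod's axis. Origin: ring centre; y the ring's axis, along the rod; z up. Ring: outside 28, hole 16, 6 mm thick. Blue grip block 12 mm across the rod, 20 along it, 22 to 50 mm above the origin. Stem and 28 mm pan below, down to -33 mm. Starts 65 to 85 mm before the first bend, behind the catch.
- stop_ball (a point): Centre of the black ball (28 mm diameter) on the end of the rod. Only its position means anything; it is round and its axes point anywhere. With the ring resting against it the carrier's origin is 15 to 18 mm from this point.
- catch (a joint): Red parking catch, an 86 mm bar, 8 mm thick, on a vertical pin at x = -40, y = -40 mm of the rail, its top 112 mm above the table. Radians: 0 shut (square under the rod, blocking the carrier's stem), counter-clockwise from above, end of travel 1.3, well open from 1.0 on; starts at 0 to 0.1. Stiff (about 0.25 N m), stays where it is left.
- catch_knob (a point): Centre of the top of the catch's black round knob (16 mm diameter, 28 mm tall, top 140 mm above the table), 40 mm from the catch's pin. Shut, it lies at x = -80 mm, y = -40 mm in the rail's frame; opening carries it on a circle about the pin towards -y of the rail.
- weight: Bystander: brass 100 g weight, 26 mm diameter, 38 mm tall, standing on the base plate. Origin: centre of underside.
- probe: Bystander: clear plastic cylinder probe, 25 mm diameter, 40 mm tall. Origin: centre of underside.
- dish: Bystander: white ceramic dish, 90 mm diameter, 22 mm tall. Origin: centre of underside.
- wrench: Bystander: steel wrench lying flat, 140 mm long. Origin: its middle, underside.
- jar: Bystander: amber jar, 56 mm diameter, 70 mm tall. Origin: centre of underside.
- clamp_knob: Bystander: black clamping knob, 36 mm diameter, with a steel stud, 36 mm tall. Origin: centre of underside.
- beaker: Bystander: white plastic beaker, 60 mm diameter, 70 mm tall. Origin: centre of underside.
Mind the look-alikes: they are no part of the job. Leave any green look-alike of the carrier alone.

How it is judged:
On the way, in this order (a step that is already met when the one before it is completed fails the run):
1. the catch is swung well open while the carrier is still parked (value of joint catch above 1 rad and distance of carrier from where it was at the start of the episode below 0.03 m), for 0.2 s.
2. the carrier's ring has reached the ball (distance between carrier and stop_ball below 0.0195 m), for 0.2 s.
At the end, for the whole second after the job is handed in: The carrier hangs still and upright (within 0.4 rad) on the rod, let go, with its ring against the ball (its origin within 19.5 mm of the ball's centre), and the catch is still open (1.0 rad or more) (distance between carrier and stop_ball below 0.0195 m and value of joint catch above 1 rad and angle between carrier's own z axis and vertical below 0.4 rad and linear speed of carrier below 0.02 m/s); the robot touches nothing.
It fails at once if the rod, its ball or the catch is loaded by the carrier with more than 12 N (contact force between carrier and rail above 12 N).
It fails at once if the carrier is shoved against the catch (more than 3 N) (contact force between carrier and catch above 3 N).
It fails at once if any bystander is moved by more than 20 mm (distance of any of weight, probe, dish, wrench, jar, clamp_knob, beaker from where it was at the start of the episode above 0.02 m).
It also fails if it takes over 72 s, if anything falls off the work surface, if the arm or the gripper's body presses on something with over 40 N, if the wrist force passes 120 N, or if a joint passes its speed limit or range.

## Working session

There is one attempt and no reset: what is moved stays moved. The work goes in short steps, Python scripts to look and compute and a tool call to move; the robot and the scene stay as the last step left them, time stands still between calls to the robot, and variables do not carry over. Pictures are saved under pics/ and viewed, at most 10 in all, crops included, and the job is handed in when it is done.

Besides the shell and the picture viewer there is one more tool, called after "Emit:" as name(argument=value, ...) on one line, values as JSON. arm_command: Moves the arm, as the interface text tells. Its arguments: {"type":"object","properties":{"delta_rot":{"type":"array","items":{"type":"array","items":{"type":"number"}}},"delta_pos":{"type":"array","items":{"type":"array","items":{"type":"number"}}},"gripper":{"type":"array","items":{"type":"number"}},"grip_force":{"type":"number"}},"required":["delta_rot","delta_pos","gripper"]}

```bash
mkdir -p pics; ls; cat > h.py <<'E'
import numpy as np, cv2
from rig import status, viewer, robot
from scipy.spatial.transform import Rotation as R
def cam(n):
    o=status.get_obs(); c=viewer.camera(n)
    if 'mount' in c:
        T=np.eye(4); T[:3,:3]=R.from_quat(o['tool_rot']).as_matrix(); T[:3,3]=o['position']
        c['pose']=T@np.array(c['mount'])
    return c
def ray(c,u,v):
    K=np.array([[c['fx'],0,c['cx']],[0,c['fy'],c['cy']],[0,0,1.]])
    p=cv2.undistortPoints(np.array([[[u,v]]],float),K,np.array([c['k1'],0,0,0.]))[0,0]
    P=np.array(c['pose']); return P[:3,3],P[:3,:3]@np.array([p[0],p[1],1])
def onz(c,u,v,z):
    o,d=ray(c,u,v); return o+d*(z-o[2])/d[2]
def proj(c,X):
    P=np.linalg.inv(np.array(c['pose'])); x=P[:3,:3]@X+P[:3,3]; s=x[:2]/x[2]; s=s*(1+c['k1']*(s@s))
    return s*[c['fx'],c['fy']]+[c['cx'],c['cy']]
def tool(dw): # world shift -> tool axes
    return R.from_quat(status.get_obs()['tool_rot']).inv().apply(dw)
E
python3 - <<'E'
from h import *
import pickle
d={n:cam(n) for n in('top','scene')}
pickle.dump(d,open('c0.pkl','wb'))
for n in d:
    cv2.imwrite(f'pics/{n}0.png',cv2.resize(d[n]['pixels'],(800,600),interpolation=cv2.INTER_CUBIC)); print(n,np.round(d[n]['pose'],3).tolist(),d[n]['fx'],d[n]['k1'])
print(status.get_obs())
E
```

```text
pics
top [[0.014, -0.981, 0.191, 0.348], [-1.0, -0.015, -0.003, -0.022], [0.006, -0.191, -0.982, 1.352], [0.0, 0.0, 0.0, 1.0]] 389.34006979922646 -0.04468228390932435
scene [[0.808, 0.394, -0.439, 1.017], [0.59, -0.512, 0.624, -0.637], [0.021, -0.763, -0.646, 0.747], [0.0, 0.0, 0.0, 1.0]] 375.34742382544823 -0.05206097479111732
{'time': 0.1, 'q': array([-1.39949941e+00,  5.28370853e-01,  1.43376978e+00,  8.27935868e-06,
        1.18140377e+00, -1.78518588e-01]), 'joint_velocities': array([-0.00039273, -0.00241408, -0.00298309,  0.00028321,  0.00021868,
       -0.00083692]), 'joint_torque': array([-5.34977971e-04, -4.40985882e+01, -1.77151126e+01,  6.35293638e-02,
        5.34009864e-02, -4.10544021e-05]), 'position': array([ 0.21410789, -0.58648206,  0.22167233]), 'tool_rot': array([ 9.84742401e-01,  1.74015664e-01,  7.35193312e-06, -9.75853206e-04]), 'ft_force': array([-0.11567941, -0.21024939, -0.5544225 ]), 'moment': array([ 0.06780779, -0.01876208,  0.01094289]), 'grip_force': 0.0, 'grip_width': 0.08690033939984852}
```

View pics/top0.png

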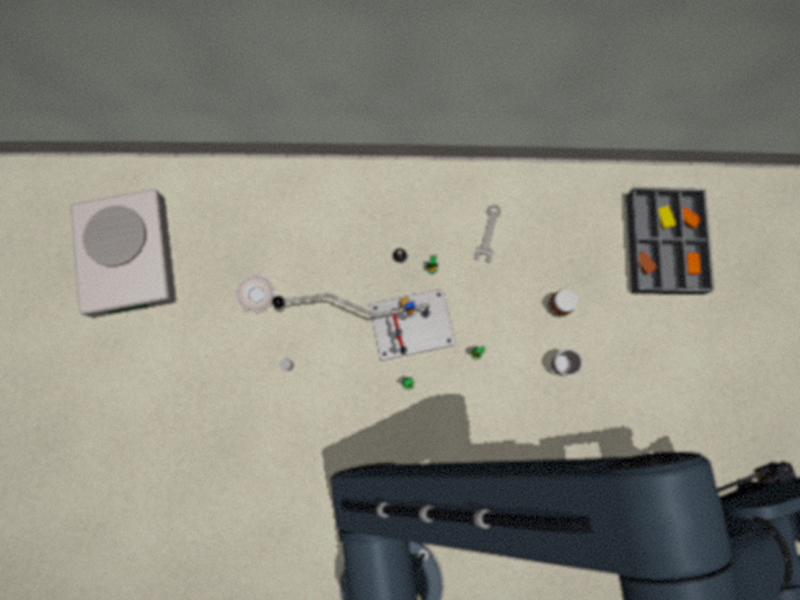

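View pics/scene0.png

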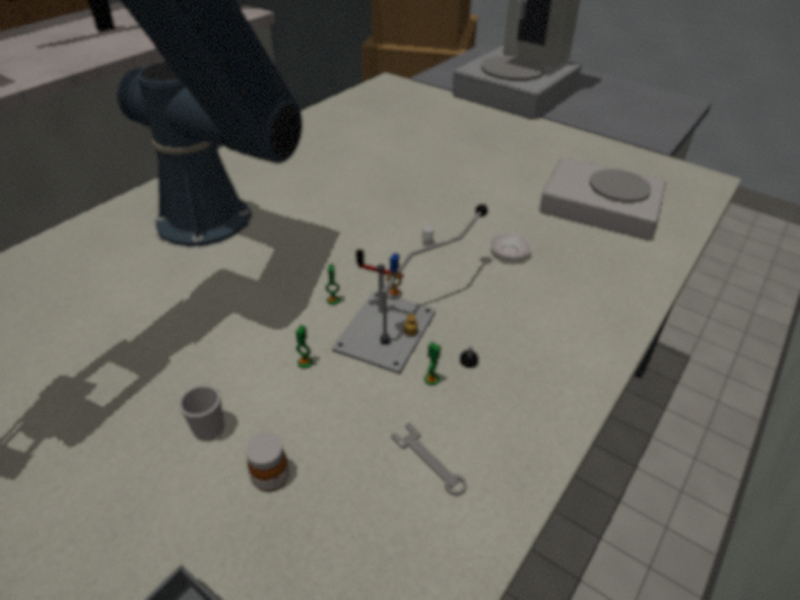

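In the top view (800x600): the post is at (428,310), the first bend at (372,316), the second bend at (328,297) and the ball at (279,302). The blue grip block is at (408,304) and the catch knob at (403,350). The green look-alikes at (432,264), (478,352) and (408,382) stand off the rod. The carrier is the blue-topped item threaded on the rod.

```bash
python3 - <<'E'
from h import *
import pickle
d=pickle.load(open('c0.pkl','rb'));c=d['top'];s=d['scene']
k=.64
f=lambda u,v,z:np.round(onz(c,u*k,v*k,z),4)
for n,u,v,z in[('post',428,310,.13),('b1',372,316,.13),('b2',328,297,.13),('ball',279,302,.13),('blue',408,304,.176),('knob',403,350,.14)]: 
    X=f(u,v,z); print(n,X, (proj(s,X)/k).round())
# tool-start camera mount
w=cam('wrist'); print(np.round(w['mount'],3).tolist(),w['fx'],w['cx'],w['cy'])
im=c['pixels'][170:240,160:300]; cv2.imwrite('pics/crop.png',cv2.resize(im,(800,400),interpolation=cv2.INTER_CUBIC))
E
```

```text
post [ 0.5613 -0.0694  0.13  ] [377. 289.]
b1 [0.5471 0.0444 0.13  ] [410. 253.]
b2 [0.5851 0.1354 0.13  ] [456. 237.]
ball [0.5731 0.2353 0.13  ] [479. 211.]
blue [ 0.5646 -0.0283  0.176 ] [394. 255.]
knob [ 0.4777 -0.0198  0.14  ] [356. 251.]
[[-0.001, -0.954, -0.301, 0.084], [1.0, -0.001, -0.0, 0.001], [-0.0, -0.301, 0.954, -0.163], [0.0, 0.0, 0.0, 1.0]] 315.90509199082777 253.1666114629913 194.79140424506008
```

View pics/crop.png

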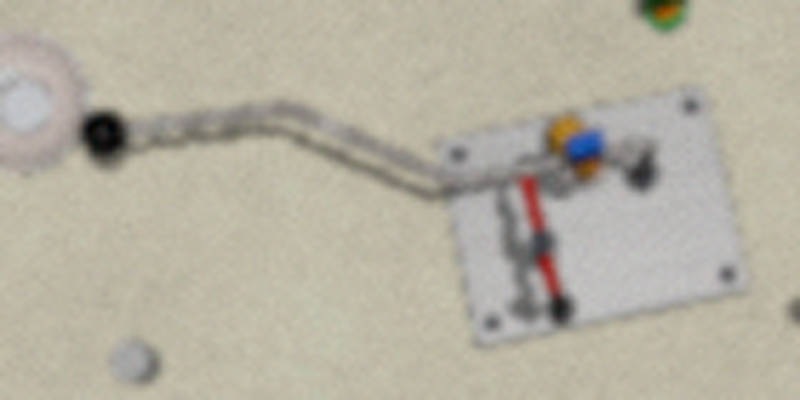

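The blue-topped carrier sits on the rod at crop (583,145), behind the red catch. The knob is at crop (560,308), and the rod's bends are at (440,180) and (285,108), with the ball at (104,133). Next is a wrist-camera hover.

Emit:
arm_command(delta_rot=[[0,0,2],[0,0,4],[0,0,6],[0,0,8],[0,0,10],[0,0,12],[0,0,13],[0,0,13],[0,0,13],[0,0,13]], delta_pos=[[0.012,-0.013,-0.003],[0.036,-0.038,-0.007],[0.06,-0.064,-0.01],[0.085,-0.09,-0.015],[0.11,-0.117,-0.02],[0.135,-0.144,-0.025],[0.16,-0.17,-0.03],[0.185,-0.197,-0.035],[0.21,-0.224,-0.04],[0.235,-0.25,-0.045]], gripper=[-1,-1,-1,-1,-1,-1,-1,-1,-1,-1])

```text
time: 0.98
position: [0.3494, -0.2697, 0.2676]
tool_rot: [0.998, 0.061, -0.0, -0.0]
ft_force: [0.1, 0.0, 0.8]
grip_width: 0.0872
grip_force: 0.0
```

```bash
python3 -c "
from h import *
o=status.get_obs();print(o['time'],o['position'],R.from_quat(o['tool_rot']).as_matrix()[:2,0],o['q'],tool(np.array([.49,.06,.27])-o['position']))"
```

```text
0.9833 [ 0.34939625 -0.26971846  0.26764458] [0.99252265 0.12206046] [-9.11705149e-01  2.16537946e-01  1.81169062e+00  1.44740456e-04
  1.11393204e+00  5.36661738e-01] [ 0.17979757 -0.31009217 -0.00221562]
```

Emit:
arm_command(delta_rot=[[0,0,0],[0,0,0],[0,0,0],[0,0,0],[0,0,0],[0,0,0],[0,0,0],[0,0,0],[0,0,0],[0,0,0],[0,0,0],[0,0,0]], delta_pos=[[0.018,-0.031,0],[0.036,-0.062,0],[0.055,-0.094,0],[0.074,-0.126,0],[0.092,-0.158,0],[0.11,-0.19,0],[0.128,-0.22,0],[0.146,-0.25,0],[0.162,-0.28,0],[0.174,-0.3,0],[0.18,-0.31,0],[0.18,-0.31,0]], gripper=[-1,-1,-1,-1,-1,-1,-1,-1,-1,-1,-1,-1])

```text
time: 1.98
position: [0.4904, 0.0597, 0.2673]
tool_rot: [0.998, 0.063, 0.0, -0.0]
ft_force: [-0.5, 0.3, 1.0]
grip_width: 0.0869
grip_force: 0.0
```

```bash
python3 - <<'E'
from h import *
import pickle
o=status.get_obs();print(o['time'],o['position'],o['q'],o['ft_force'])
c=cam('wrist');pickle.dump(c,open('w1.pkl','wb'))
cv2.imwrite('pics/w1.png',cv2.resize(c['pixels'],(800,600),interpolation=cv2.INTER_CUBIC))
E
```

```text
1.9833 [0.49041539 0.05971259 0.26733628] [-1.05606426e-01  2.94103916e-01  1.69749984e+00  2.68009504e-04
  1.14992418e+00  1.33879124e+00] [-0.46006606  0.3450353   0.97855992]
```

View pics/w1.png

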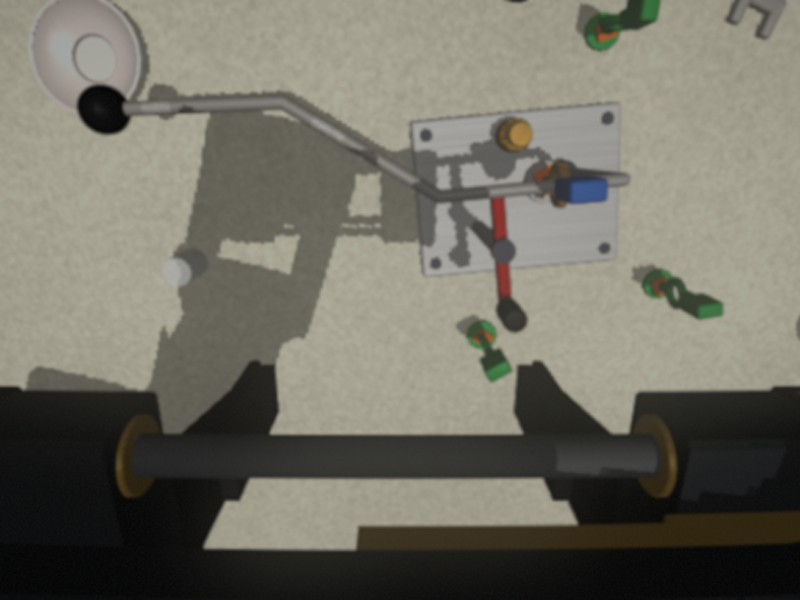

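The wrist view (800x600) shows the ball at (104,109), bend 2 at (284,101), bend 1 at (438,196), the rod end over the post at about (622,180), the blue block top at (587,190) and the knob top at (514,320). The green look-alikes stand off the rod.

```bash
python3 - <<'E'
from h import *
import pickle
c=pickle.load(open('w1.pkl','rb'));s=pickle.load(open('c0.pkl','rb'))['top'];k=.64
P={}
for n,u,v,z in[('rodnear',540,187,.13),('b1',437,195,.13),('b2',284,101,.13),('ball',104,109,.13),('blue',590,190,.176),('knob',514,321,.14),('plug',502,251,.112)]:
    P[n]=onz(c,u*k,v*k,z); print(n,P[n].round(4),(proj(s,P[n])/k).round(1))
e=lambda a,b:(np.degrees(np.arctan2(*(P[b]-P[a])[1::-1])),np.linalg.norm(P[b]-P[a]))
print(e('rodnear','b1'),e('b1','b2'),e('b2','ball'),e('knob','plug'),e('blue','b1'))
a=np.radians(e('rodnear','b1')[0]-90);M=np.array([[np.cos(a),np.sin(a)],[-np.sin(a),np.cos(a)]])
for n in P: print(n,(M@(P[n]-P['b1'])[:2]).round(4))
b=P['b1'][:2]; print('pin',b+M.T@[-.04,-.04],'knob0',b+M.T@[-.08,-.04])
m=cv2.inRange(cv2.cvtColor(c['pixels'],cv2.COLOR_BGR2HSV),(105,120,40),(130,255,255));print(cv2.boundingRect(m),cv2.connectedComponentsWithStats(m)[2:])
E
```

```text
rodnear [ 0.5635 -0.0186  0.13  ] [403.1 308.5]
b1 [0.551  0.0416 0.13  ] [373.4 314.1]
b2 [0.5923 0.1357 0.13  ] [328.  293.5]
ball [0.5763 0.2395 0.13  ] [277.1 300.5]
blue [ 0.567  -0.0307  0.176 ] [409.3 302.8]
knob [ 0.4816 -0.0167  0.14  ] [401.5 348.1]
plug [ 0.5194 -0.0077  0.112 ] [397.4 331.1]
(np.float64(101.74864791408929), np.float64(0.06154716675293607)) (np.float64(66.27465602518572), np.float64(0.10275270217128384)) (np.float64(98.79160879975596), np.float64(0.10497569020979351)) (np.float64(13.4428621630418), np.float64(0.04794519633537514)) (np.float64(102.49254118644642), np.float64(0.08724761696566785))
rodnear [ 0.     -0.0615]
b1 [0. 0.]
b2 [0.0596 0.0837]
ball [0.065  0.1885]
blue [ 0.001  -0.0741]
knob [-0.0799 -0.043 ]
plug [-0.041  -0.0418]
pin [ 0.51997937 -0.00566634] knob0 [ 0.48081736 -0.01381109]
(365, 115, 23, 14) (array([[     0,      0,    512,    384, 196317],
       [   365,    115,     23,     14,    291]], dtype=int32), array([[255.32138327, 191.60372764],
       [376.        , 121.52233677]]))
```

Emit:
arm_command(delta_rot=[[0,0,-2],[0,0,-4],[0,0,-7],[0,0,-7],[0,0,-7],[0,0,-7],[0,0,-7],[0,0,-7],[0,0,-7],[0,0,-7],[0,0,-7],[0,0,-7]], delta_pos=[[-0.005,0.02,0.01],[-0.01,0.045,0.03],[-0.016,0.07,0.05],[-0.018,0.074,0.075],[-0.018,0.074,0.095],[-0.018,0.074,0.115],[-0.018,0.074,0.13],[-0.018,0.074,0.142],[-0.018,0.074,0.147],[-0.018,0.074,0.147],[-0.018,0.074,0.147],[-0.018,0.074,0.147]], gripper=[0,0,0,0,0,0,0,0,0,0,0,0])

```text
time: 3.03
position: [0.4816, -0.0183, 0.1213]
tool_rot: [0.993, 0.122, 0.001, 0.0]
ft_force: [0.0, 0.2, 0.1]
grip_width: 0.0436
grip_force: 0.0
```

Emit:
arm_command(delta_rot=[[0,0,0],[0,0,0],[0,0,0],[0,0,0],[0,0,0],[0,0,0]], delta_pos=[[0,0,0],[0,0,0],[0,0,0],[0,0,0],[0,0,0],[0,0,0]], gripper=[1,1,1,1,1,1], grip_force=15)

```text
time: 3.53
position: [0.481, -0.017, 0.1207]
tool_rot: [0.993, 0.122, -0.0, -0.001]
ft_force: [-0.1, 2.5, 2.0]
grip_width: 0.0151
grip_force: 15.0
```

Emit:
arm_command(delta_rot=[[0,0,-6],[0,0,-12],[0,0,-18],[0,0,-24],[0,0,-30],[0,0,-36],[0,0,-42],[0,0,-48],[0,0,-54],[0,0,-60],[0,0,-66],[0,0,-66]], delta_pos=[[0.0002,0.0042,0],[0.0009,0.0083,0],[0.002,0.0124,0],[0.0035,0.0163,0],[0.0054,0.02,0],[0.0076,0.0235,0],[0.0103,0.0268,0],[0.0132,0.0297,0],[0.0165,0.0324,0],[0.02,0.0346,0],[0.0237,0.0365,0],[0.0237,0.0365,0]], gripper=[1,1,1,1,1,1,1,1,1,1,1,1])

```text
time: 4.53
position: [0.5128, -0.0459, 0.1206]
tool_rot: [0.765, 0.644, 0.0, -0.001]
ft_force: [0.3, 4.8, 3.6]
grip_width: 0.0155
grip_force: 15.0
```

```bash
python3 -c "
from h import *
o=status.get_obs();print(o['time'],o['position'],o['ft_force'],o['grip_width'])
p=o['position'][:2]-[.52,-.0057];print(np.degrees(np.arctan2(-p[1],-p[0]))-11.75,np.linalg.norm(p))"
```

```text
4.5333 [ 0.51281147 -0.04588993  0.12062983] [0.2947299  4.8054599  3.60271241] 0.015471868095010518
68.10908761459946 0.04082775664714491
```

Emit:
arm_command(delta_rot=[[0,0,0],[0,0,0],[0,0,0],[0,0,0],[0,0,0],[0,0,0],[0,0,0],[0,0,0],[0,0,0]], delta_pos=[[0,0,0],[0,0,0],[0,0,0],[0,0,-0.01],[0,0,-0.03],[0,0,-0.055],[0,0,-0.08],[0,0,-0.09],[0,0,-0.09]], gripper=[0.4,0.4,0.4,0.4,0.4,0.4,0.4,0.4,0.4])

```text
time: 5.28
position: [0.5149, -0.048, 0.2135]
tool_rot: [0.766, 0.643, 0.002, 0.003]
ft_force: [-0.4, 0.4, 0.5]
grip_width: 0.0261
grip_force: 0.0
```

```bash
python3 - <<'E'
from h import *
import pickle
o=status.get_obs();print(o['time'],o['position'],o['ft_force'],o['grip_width'],R.from_quat(o['tool_rot']).as_matrix()[:2,0])
c=cam('wrist');pickle.dump(c,open('w2.pkl','wb'))
cv2.imwrite('pics/w2.png',cv2.resize(c['pixels'],(800,600),interpolation=cv2.INTER_CUBIC))
E
```

```text
5.2833 [ 0.51492351 -0.04803677  0.21351721] [-0.35822773  0.4168926   0.49747356] 0.026107819138767783 [0.1730107  0.98491933]
```

View pics/w2.png

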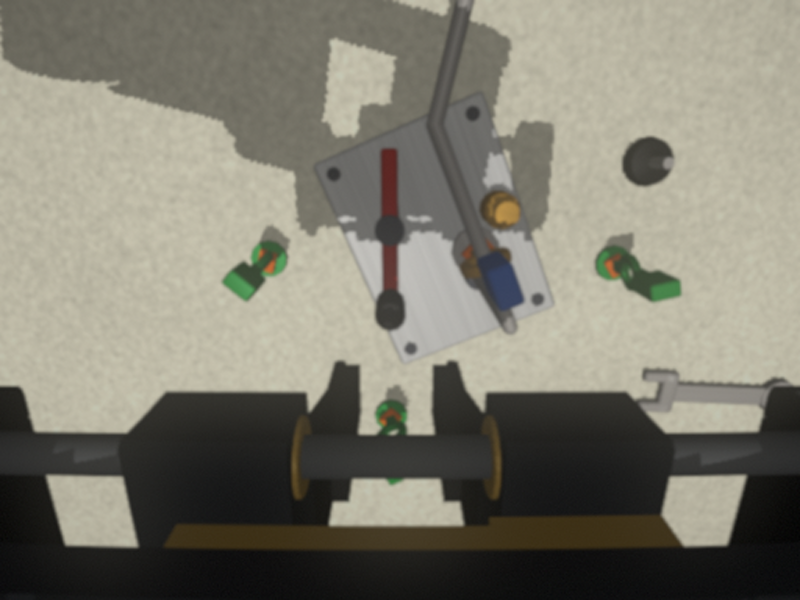

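The catch is open: its bar is parallel to the tool x, with the knob at (390,310). The carrier's blue block is at (501,280) on the rod, and bend 1 is at (435,122).

```bash
python3 - <<'E'
from h import *
import pickle
c=pickle.load(open('w2.pkl','rb'));k=.64
for n,u,v,z in[('blue',502,281,.176),('b1',435,122,.13),('rodback',508,322,.13),('rodmid',465,205,.13),('knob',390,313,.14),('tail',390,155,.112)]:
    print(n,onz(c,u*k,v*k,z).round(4))
m=cv2.inRange(cv2.cvtColor(c['pixels'],cv2.COLOR_BGR2HSV),(105,90,30),(130,255,255));n,l,s,ce=cv2.connectedComponentsWithStats(m)
i=1+np.argmax(s[1:,4]);print(s[i],ce[i]/k);r=cv2.minAreaRect(cv2.findNonZero((l==i).astype('uint8')));b=cv2.boxPoints(r)
print([onz(c,*p,.176).round(4).tolist() for p in b])
a=onz(c,435*k,122*k,.13);e=onz(c,508*k,322*k,.13);print(np.degrees(np.arctan2(*(a-e)[1::-1])))
o=status.get_obs();print(tool(np.array([.567,-.031,.20])-o['position']))
E
```

```text
blue [ 0.5654 -0.0269  0.176 ]
b1 [0.5513 0.0419 0.13  ]
rodback [ 0.5744 -0.0638  0.13  ]
rodmid [0.56  0.001 0.13 ]
knob [ 0.5143 -0.0445  0.14  ]
tail [0.5277 0.0306 0.112 ]
[312 169  22  28 377] [504.02437003 285.17490053]
[[0.5591, -0.0214, 0.176], [0.5687, -0.0193, 0.176], [0.5732, -0.0366, 0.176], [0.5635, -0.0389, 0.176]]
102.35131099820673
[0.02563601 0.04962395 0.01184152]
```

Emit:
arm_command(delta_rot=[[0,0,-6],[0,0,-12],[0,0,-18],[0,0,-22],[0,0,-22],[0,0,-22],[0,0,-22],[0,0,-22],[0,0,-22],[0,0,-22],[0,0,-22],[0,0,-22]], delta_pos=[[0.006,0.01,0],[0.014,0.023,0],[0.021,0.036,0],[0.0276,0.047,0],[0.0276,0.047,0],[0.0276,0.047,0],[0.0276,0.047,0.01],[0.0276,0.047,0.025],[0.0276,0.047,0.04],[0.0276,0.047,0.055],[0.0276,0.047,0.0655],[0.0276,0.047,0.0655]], gripper=[0,0,0,0,0,0,0,0,0,0,0,0])

```text
time: 6.33
position: [0.5611, -0.028, 0.1421]
tool_rot: [0.63, 0.777, -0.001, -0.003]
ft_force: [-0.1, -0.2, -0.5]
grip_width: 0.0437
grip_force: 0.0
```

```bash
python3 - <<'E'
from h import *
o=status.get_obs();print(o['time'],o['position'],o['ft_force'],R.from_quat(o['tool_rot']).as_matrix()[:2,0])
c=cam('wrist')
cv2.imwrite('pics/w3.png',cv2.resize(c['pixels'],(800,600),interpolation=cv2.INTER_CUBIC))
E
```

```text
6.3333 [ 0.5611356  -0.02802856  0.14209816] [-0.1255997  -0.21875477 -0.45915261] [-0.20734963  0.97826262]
```

View pics/w3.png

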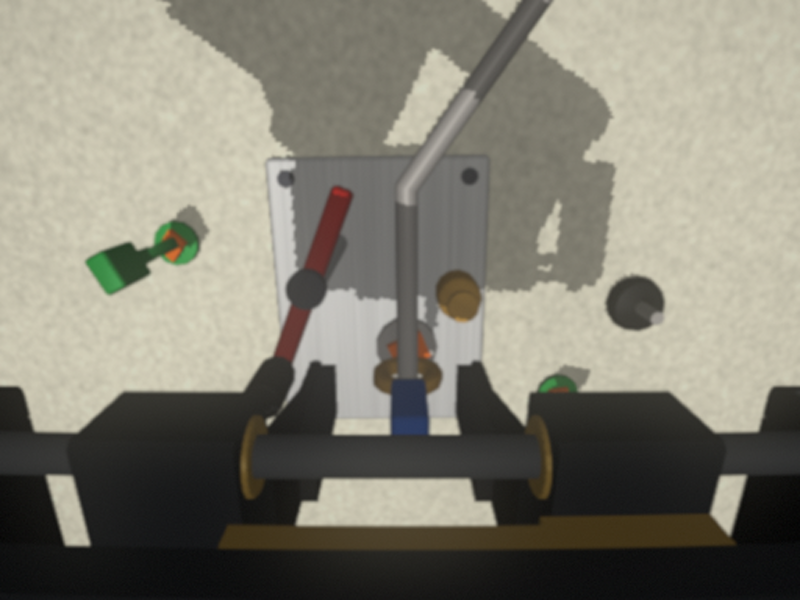

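The wrist view shows the block at (410,405) between the fingers, whose centre is about 396. That puts the tool about 4 mm too far left. The rod is aligned with the tool x.

Emit:
arm_command(delta_rot=[[0,0,0],[0,0,0],[0,0,0]], delta_pos=[[0,0.004,-0.004],[0,0.004,-0.004],[0,0.004,-0.004]], gripper=[0,0,0])

```text
time: 6.63
position: [0.5692, -0.0277, 0.1503]
tool_rot: [0.629, 0.777, 0.001, 0.001]
ft_force: [0.1, -1.3, -0.2]
grip_width: 0.044
grip_force: 0.0
```

Emit:
arm_command(delta_rot=[[0,0,0],[0,0,0],[0,0,0],[0,0,0],[0,0,0],[0,0,0],[0,0,0],[0,0,0]], delta_pos=[[0,0,0],[0,0,0],[0,0,0],[0,0,0],[0,0,0],[0,0,0],[0,0,0],[0,0,0]], gripper=[0.4,0.5,0.6,0.7,1,1,1,1], grip_force=8)

```text
time: 7.3
position: [0.5672, -0.0274, 0.1489]
tool_rot: [0.629, 0.777, -0.001, -0.001]
ft_force: [-2.3, -0.4, 0.3]
grip_width: 0.0119
grip_force: 8.0
```

```bash
python3 - <<'E'
from h import *
o=status.get_obs();print(o['time'],o['position'],o['ft_force'],o['grip_width'],o['grip_force'],R.from_quat(o['tool_rot']).as_matrix())
E
```

```text
7.3 [ 0.56720438 -0.02738129  0.14885507] [-2.26456946 -0.40098089  0.30677523] 0.01192162698512106 8.001736077130772 [[-2.08776409e-01  9.77961747e-01 -1.79770798e-03]
 [ 9.77963283e-01  2.08776927e-01  1.03566776e-04]
 [ 4.76604293e-04 -1.73647010e-03 -9.99998379e-01]]
```

Emit:
arm_command(delta_rot=[[0,0,0],[0,0,0],[0,0,0]], delta_pos=[[0,-0.001,-0.002],[0,-0.002,-0.004],[0,-0.002,-0.004]], gripper=[1,1,1])

```text
time: 7.55
position: [0.5662, -0.0278, 0.1533]
tool_rot: [0.629, 0.777, 0.0, 0.0]
ft_force: [0.2, -0.9, -2.1]
grip_width: 0.0118
grip_force: 8.0
```

```bash
python3 - <<'E'
from h import *
import pickle
for i in range(3):
    o=status.get_obs();print(o['time'],o['position'],o['ft_force'])
    c=cam('wrist')
pickle.dump(c,open('w4.pkl','wb'))
cv2.imwrite('pics/w4.png',cv2.resize(c['pixels'],(800,600),interpolation=cv2.INTER_CUBIC))
E
```

```text
7.55 [ 0.56621482 -0.02784766  0.15328138] [ 0.20517577 -0.91287694 -2.05502816]
7.6 [ 0.56622446 -0.02783756  0.15316966] [-0.0194916  -0.9557477  -1.73654699]
7.65 [ 0.56621456 -0.02784946  0.15312061] [ 0.57234508  0.2901133  -1.76940838]
```

View pics/w4.png

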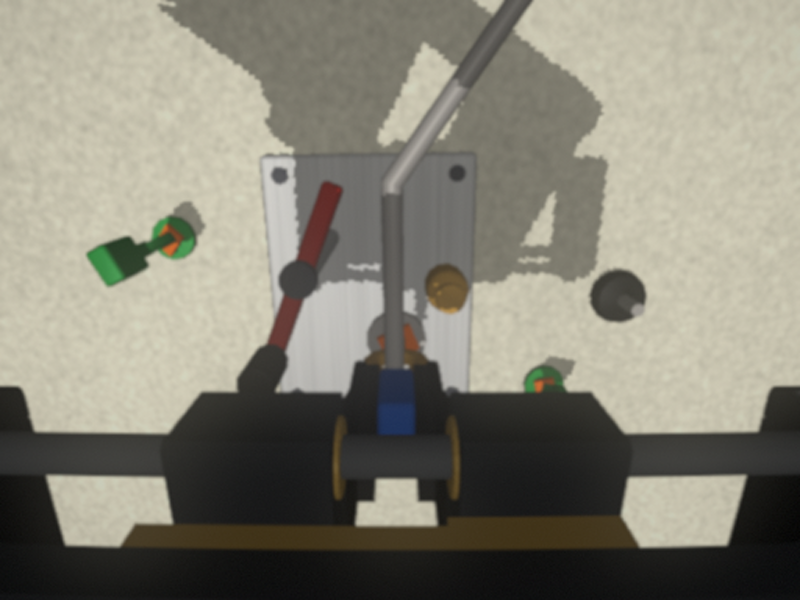

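The block is gripped and lifted clear (about 1.9 N of weight). Bend 1 is at (392,189) and the rod runs straight through the ring at (396,360).

```bash
python3 - <<'E'
from h import *
import pickle
c=pickle.load(open('w4.pkl','rb'));k=.64
f=lambda u,v:onz(c,u*k,v*k,.13)
b1=f(392,189);r=f(395.5,350);q=f(462,85);print(b1,r,q)
ang=lambda a,b:np.degrees(np.arctan2(*(b-a)[1::-1]));print(ang(r,b1),ang(b1,q))
o=status.get_obs();p=o['position']
print('tool',tool(b1-p),tool(r-p),ang(p,b1))
b2=np.array([.5923,.1357,.13]);ba=np.array([.5763,.2395,.13])
for n,X in(('b2',b2),('ball',ba)): print(n,tool(X-p))
E
```

```text
[0.55150016 0.03873947 0.13      ] [ 0.56605422 -0.02363459  0.13      ] [0.56804255 0.07872469 0.13      ]
103.13411561670816 67.52450764801767
tool [ 0.06816925 -0.00045084  0.02306291] [0.00413148 0.00077691 0.02306713] 102.40777943195943
b2 [0.15449069 0.05967054 0.02307924]
ball [0.25934528 0.06566686 0.02307519]
```

Emit:
arm_command(delta_rot=[[0,0,0],[0,0,0],[0,0,0],[0,0,0],[0,0,0],[0,0,0],[0,0,0],[0,0,0],[0,0,0],[0,0,0],[0,0,0],[0,0,0]], delta_pos=[[0.003,0,0],[0.008,0,0],[0.014,0,0],[0.02,0,0],[0.026,0,0],[0.032,0,0],[0.038,0,0],[0.044,0,0],[0.05,0,0],[0.055,0,0],[0.058,0,0],[0.058,0,0]], gripper=[1,1,1,1,1,1,1,1,1,1,1,1])

```text
time: 8.7
position: [0.5537, 0.0296, 0.1531]
tool_rot: [0.629, 0.778, 0.0, -0.0]
ft_force: [0.1, -0.3, -2.0]
grip_width: 0.0119
grip_force: 8.0
```

```bash
python3 - <<'E'
from h import *
import pickle
o=status.get_obs();p=o['position'];print(o['time'],p,o['ft_force'],o['moment'])
c=cam('wrist');pickle.dump(c,open('w5.pkl','wb'))
cv2.imwrite('pics/w5.png',cv2.resize(c['pixels'],(800,600),interpolation=cv2.INTER_CUBIC))
b1=np.array([.5513,.0403,.13]);b2=np.array([.5923,.1357,.13]);ba=np.array([.5763,.2395,.13])
for X in (b1,b2,ba): print(tool(X-p),proj(c,X)/.64)
E
```

```text
8.7 [0.55366424 0.02963275 0.153068  ] [ 0.13754059 -0.34301987 -2.03850576] [-0.08356152 -0.13300717  0.04300633]
[ 1.09281932e-02 -7.92537051e-05  2.30668810e-02] [393.53882604 334.50599342]
[0.09563595 0.05997702 0.0230573 ] [562.45747982 110.64531761]
[0.20048594 0.06605319 0.02304643] [ 608.00446039 -245.49167021]
```

View pics/w5.png

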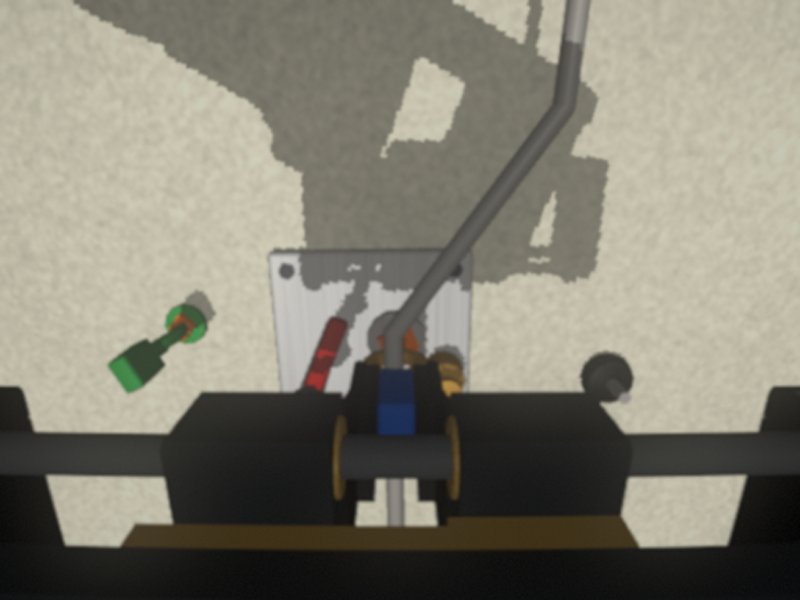

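Bend 1 is at (393,332), just ahead of the ring, and bend 2 is at (566,106), within 2 mm of the plan.

Emit:
arm_command(delta_rot=[[0,0,3],[0,0,8],[0,0,14],[0,0,20],[0,0,20]], delta_pos=[[0.004,0,0],[0.0075,0,0],[0.0105,0,0],[0.0133,0.0014,0],[0.0133,0.0014,0]], gripper=[1,1,1,1,1])

```text
time: 9.17
position: [0.5528, 0.0422, 0.1531]
tool_rot: [0.755, 0.656, 0.0, 0.0]
ft_force: [0.1, -0.1, -2.2]
grip_width: 0.0118
grip_force: 8.0
```

```bash
python3 - <<'E'
from h import *
import pickle
c=pickle.load(open('w5.pkl','rb'));b2=onz(c,566*.64,106*.64,.13);b1=onz(c,393*.64,332*.64,.13)
o=status.get_obs();p=o['position'];print(o['time'],p,o['ft_force'],o['moment'])
ang=lambda a,b:np.degrees(np.arctan2(*(b-a)[1::-1]))
print(b1,b2,ang(b1,b2),'yaw',np.degrees(np.arctan2(*R.from_quat(o['tool_rot']).as_matrix()[1::-1,0])))
ba=np.array([.5763,.2395,.13]);print(tool(b1-p),tool(b2-p),tool(ba-p))
E
```

```text
9.1667 [0.55277737 0.04223627 0.15308529] [ 0.13459081 -0.08204159 -2.15644627] [-0.06185858 -0.15611819  0.01589408]
[0.55086503 0.04130861 0.13      ] [0.5930721  0.13746478 0.13      ] 66.30127207240223 yaw 81.94043927478202
[-0.00118888 -0.00177359  0.0230844 ] [0.09993508 0.02653525 0.02310684] [ 0.19861099 -0.00437677  0.02310287]
```

Emit:
arm_command(delta_rot=[[0,0,5],[0,0,10],[0,0,15.6],[0,0,15.6],[0,0,15.6],[0,0,15.6],[0,0,15.6],[0,0,15.6],[0,0,15.6],[0,0,15.6],[0,0,15.6],[0,0,15.6]], delta_pos=[[0.004,0.001,0],[0.008,0.0021,0],[0.013,0.0034,0],[0.02,0.0053,0],[0.028,0.0074,0],[0.036,0.0096,0],[0.044,0.0117,0],[0.053,0.0141,0],[0.062,0.0165,0],[0.071,0.0189,0],[0.078,0.0207,0],[0.078,0.0207,0]], gripper=[1,1,1,1,1,1,1,1,1,1,1,1])

```text
time: 10.17
position: [0.5846, 0.1182, 0.1531]
tool_rot: [0.836, 0.549, 0.001, 0.0]
ft_force: [-0.3, 0.1, -2.4]
grip_width: 0.0123
grip_force: 8.0
```

```bash
python3 - <<'E'
from h import *
import pickle
o=status.get_obs();p=o['position'];print(o['time'],p,o['ft_force'],o['moment'])
c=cam('wrist');pickle.dump(c,open('w6.pkl','wb'))
cv2.imwrite('pics/w6.png',cv2.resize(c['pixels'],(800,600),interpolation=cv2.INTER_CUBIC))
b2=np.array([.5930,.137,.13]);ba=np.array([.5763,.2395,.13])
for X in (b2,ba): print(tool(X-p),proj(c,X)/.64)
E
```

```text
10.1667 [0.58458783 0.11823706 0.15308388] [-0.33608673  0.09445018 -2.35153795] [-0.00012034 -0.09548344  0.07642038]
[0.02056134 0.00024095 0.02308358] [393.26013392 313.3536777 ]
[ 0.10793951 -0.05588564  0.02306751] [231.60973159  75.53408645]
```

View pics/w6.png

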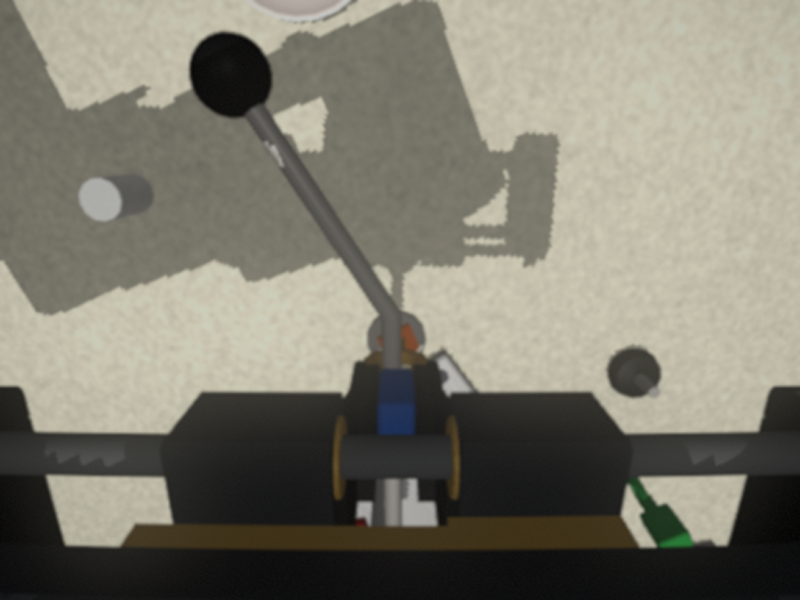

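Bend 2 is at (391,312), just ahead of the ring, and the ball is at (231,74), matching the projection.

Emit:
arm_command(delta_rot=[[0,0,0],[0,0,-2],[0,0,-6],[0,0,-11],[0,0,-16],[0,0,-20],[0,0,-25],[0,0,-29],[0,0,-32.6],[0,0,-32.6],[0,0,-32.6]], delta_pos=[[0.005,0,0],[0.01,0,0],[0.014,0,0],[0.0175,0,0],[0.0205,0,0],[0.023,-0.0016,0],[0.026,-0.0035,0],[0.0293,-0.0057,0],[0.0331,-0.0081,0],[0.0373,-0.0108,0],[0.0373,-0.0108,0]], gripper=[1,1,1,1,1,1,1,1,1,1,1])

```text
time: 11.13
position: [0.5885, 0.1557, 0.153]
tool_rot: [0.65, 0.76, 0.0, -0.0]
ft_force: [0.1, -0.1, -2.0]
grip_width: 0.012
grip_force: 8.0
```

```bash
python3 - <<'E'
from h import *
import pickle
c=pickle.load(open('w6.pkl','rb'));ba=onz(c,231*.64,74*.64,.13);b2=onz(c,391*.64,312*.64,.13)
o=status.get_obs();p=o['position'];print(o['time'],p,o['ft_force'],o['moment'])
print(tool(b2-p),tool(ba-p),ba)
E
```

```text
11.1333 [0.58851788 0.15572763 0.15303094] [ 0.07049143 -0.07250964 -2.03493244] [-0.02251789 -0.07213813 -0.02222084]
[-0.01824883  0.00106536  0.02302242] [0.08515547 0.00111284 0.02306885] [0.57634253 0.24002591 0.13      ]
```

Emit:
arm_command(delta_rot=[[0,0,0],[0,0,0],[0,0,0],[0,0,0],[0,0,0],[0,0,0],[0,0,0],[0,0,0],[0,0,0],[0,0,0],[0,0,0],[0,0,0]], delta_pos=[[0.004,0,0],[0.01,0.0005,0],[0.017,0.001,0],[0.024,0.001,0],[0.031,0.001,0],[0.038,0.001,0],[0.045,0.001,0],[0.051,0.001,0],[0.056,0.001,0],[0.059,0.001,0.001],[0.06,0.001,0.0025],[0.06,0.001,0.0035]], gripper=[1,1,1,1,1,1,1,1,1,1,1,1])

```text
time: 12.13
position: [0.5802, 0.2147, 0.1493]
tool_rot: [0.649, 0.761, -0.0, -0.0]
ft_force: [-0.9, 0.4, -2.0]
grip_width: 0.0119
grip_force: 8.0
```

Emit:
arm_command(delta_rot=[[0,0,0],[0,0,0],[0,0,0]], delta_pos=[[0.001,0,0],[0.002,0,0],[0.003,0,0]], gripper=[1,1,1])

```text
time: 12.38
position: [0.58, 0.2172, 0.1495]
tool_rot: [0.649, 0.76, -0.0, -0.0]
ft_force: [-0.7, -0.1, -1.4]
grip_width: 0.0122
grip_force: 8.0
```

Emit:
arm_command(delta_rot=[[0,0,0],[0,0,0],[0,0,0],[0,0,0],[0,0,0]], delta_pos=[[0.001,0,0.0005],[0.002,0,0.0005],[0.003,0,0.0005],[0.004,0,0.0005],[0.004,0,0.0005]], gripper=[1,1,1,1,1])

```text
time: 12.8
position: [0.5792, 0.2216, 0.1491]
tool_rot: [0.649, 0.761, 0.0, -0.0]
ft_force: [-0.3, -0.4, -1.7]
grip_width: 0.0122
grip_force: 8.0
```

Emit:
arm_command(delta_rot=[[0,0,0],[0,0,0],[0,0,0]], delta_pos=[[0.0007,0,0],[0.0014,0,0],[0.0014,0,0]], gripper=[1,1,1])

```text
time: 13.05
position: [0.579, 0.2229, 0.1491]
tool_rot: [0.649, 0.761, 0.0, -0.0]
ft_force: [-0.3, 0.0, -1.6]
grip_width: 0.0118
grip_force: 8.0
```

Emit:
arm_command(delta_rot=[[0,0,0],[0,0,0],[0,0,0]], delta_pos=[[0.0007,0,0],[0.0014,0,0],[0.0014,0,0]], gripper=[1,1,1])

```text
time: 13.3
position: [0.5788, 0.2243, 0.149]
tool_rot: [0.649, 0.761, 0.0, -0.0]
ft_force: [-0.7, 0.6, -2.1]
grip_width: 0.0119
grip_force: 8.0
```

Emit:
arm_command(delta_rot=[[0,0,0],[0,0,0],[0,0,0]], delta_pos=[[0.0005,0,0],[0.001,0,0],[0.001,0,0]], gripper=[1,1,1])

```text
time: 13.55
position: [0.5787, 0.2253, 0.1491]
tool_rot: [0.649, 0.761, 0.0, -0.0]
ft_force: [-0.2, -0.4, -2.0]
grip_width: 0.0118
grip_force: 8.0
```

Emit:
arm_command(delta_rot=[[0,0,0],[0,0,0],[0,0,0]], delta_pos=[[0.0005,0,0.0003],[0.001,0,0.0006],[0.001,0,0.0006]], gripper=[1,1,1])

```text
time: 13.8
position: [0.5786, 0.2261, 0.1485]
tool_rot: [0.649, 0.761, -0.0, 0.0]
ft_force: [-0.1, 0.7, -1.8]
grip_width: 0.0121
grip_force: 8.0
```

Emit:
arm_command(delta_rot=[[0,0,0],[0,0,0],[0,0,0]], delta_pos=[[0.0005,0,0],[0.001,0,0],[0.001,0,0]], gripper=[1,1,1])

```text
time: 14.05
position: [0.5786, 0.2264, 0.1485]
tool_rot: [0.649, 0.761, -0.0, 0.001]
ft_force: [0.7, -2.9, -1.3]
grip_width: 0.0121
grip_force: 8.0
```

```bash
python3 - <<'E'
from h import *
f=[]
for i in range(5):
    c=cam('wrist');o=status.get_obs();f.append(o['ft_force'])
print(o['position'],np.mean(f,0))
print(tool(np.array([.5763,.24,.13])-o['position']))
im=c['pixels'][150:384,160:350];cv2.imwrite('pics/w7.png',cv2.resize(im,None,fx=2.5,fy=2.5,interpolation=cv2.INTER_CUBIC))
E
```

```text
[0.57850912 0.22670915 0.14849996] [ 0.1981141  -3.96432586 -1.22133222]
[ 1.34843036e-02 -9.44014500e-05  1.84916212e-02]
```

View pics/w7.png

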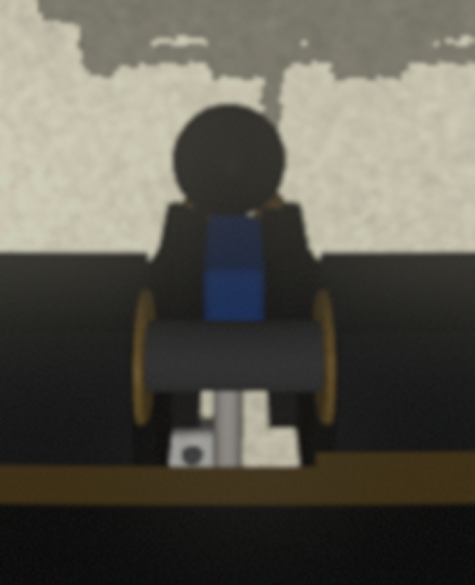

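The ring is against the ball (3–4 N). I'll ease off and lower it onto the rod.

Emit:
arm_command(delta_rot=[[0,0,0],[0,0,0],[0,0,0],[0,0,0]], delta_pos=[[-0.0006,0,0.0004],[-0.001,0,0.0008],[-0.001,0,0.0012],[-0.001,0,0.0012]], gripper=[1,1,1,1])

```text
time: 14.63
position: [0.5786, 0.2266, 0.1478]
tool_rot: [0.649, 0.761, 0.0, -0.0]
ft_force: [0.2, -0.9, 3.3]
grip_width: 0.0119
grip_force: 8.0
```

```bash
cat > f.py <<'E'
from h import *
f=[]
for i in range(4):
    c=cam('wrist');o=status.get_obs();f.append(o['ft_force'])
print(o['position'],np.mean(f,0))
E
python3 f.py
```

```text
[0.57864067 0.22653591 0.14771506] [-1.33934441 -1.19912717  3.36352574]
```

Emit:
arm_command(delta_rot=[[0,0,0],[0,0,0],[0,0,0]], delta_pos=[[0,0,-0.0003],[0,0,-0.0006],[0,0,-0.0006]], gripper=[1,1,1])

```text
time: 15.08
position: [0.5787, 0.2265, 0.1479]
tool_rot: [0.649, 0.761, 0.0, -0.0]
ft_force: [-0.8, -0.4, 2.5]
grip_width: 0.012
grip_force: 8.0
```

```bash
python3 f.py
```

```text
[0.57860079 0.22642698 0.14783615] [-0.02614412 -0.03916287  2.88866448]
```

Emit:
arm_command(delta_rot=[[0,0,0],[0,0,0],[0,0,0]], delta_pos=[[0.0002,0,-0.0004],[0.0004,0,-0.0007],[0.0004,0,-0.0007]], gripper=[1,1,1])

```text
time: 15.53
position: [0.5785, 0.2265, 0.1482]
tool_rot: [0.649, 0.761, -0.0, 0.0]
ft_force: [0.4, -1.4, 0.7]
grip_width: 0.0117
grip_force: 8.0
```

```bash
python3 f.py
```

```text
[0.57849528 0.2264235  0.1482967 ] [ 0.7987305  -0.50383668  0.59983168]
```

Contact with the ball and the rod is now light, so I'll release slowly and withdraw upward.

Emit:
arm_command(delta_rot=[[0,0,0],[0,0,0],[0,0,0],[0,0,0],[0,0,0],[0,0,0],[0,0,0],[0,0,0],[0,0,0],[0,0,0],[0,0,0],[0,0,0]], delta_pos=[[0,0,0],[0,0,0],[0,0,0],[0,0,0],[0,0,0],[0,0,0],[0,0,-0.005],[0,0,-0.015],[0,0,-0.03],[0,0,-0.055],[0,0,-0.08],[0,0,-0.09]], gripper=[0.65,0.55,0.4,0.2,0.1,0.1,0.1,0.1,0.1,0.1,0.1,0.1])

```text
time: 16.73
position: [0.5806, 0.227, 0.2432]
tool_rot: [0.649, 0.761, 0.003, 0.002]
ft_force: [0.6, 0.1, 0.8]
grip_width: 0.0396
grip_force: 0.0
```

Emit:
arm_command(delta_rot=[[0,0,0],[0,0,0],[0,0,0],[0,0,0],[0,0,0],[0,0,0],[0,0,0],[0,0,0],[0,0,0],[0,0,0],[0,0,0],[0,0,0]], delta_pos=[[-0.01,0,0],[-0.02,0,0],[-0.03,0,0],[-0.04,0,0],[-0.04,0,0],[-0.04,0,0],[-0.04,0,0],[-0.04,0,0],[-0.04,0,0],[-0.04,0,0],[-0.04,0,0],[-0.04,0,0]], gripper=[0.1,0.1,0.1,0.1,0.1,0.1,0.1,0.1,0.1,0.1,0.1,0.1])

```text
time: 17.73
position: [0.5847, 0.1873, 0.2385]
tool_rot: [0.649, 0.761, 0.0, 0.0]
ft_force: [-0.5, -0.5, -0.2]
grip_width: 0.0395
grip_force: 0.0
```

```bash
python3 - <<'E'
from h import *
C=[]
for i in range(2):
    o=status.get_obs();c=cam('wrist');h=cv2.cvtColor(c['pixels'],cv2.COLOR_BGR2HSV)
    m=cv2.inRange(h,(105,90,30),(130,255,255));n,l,s,ce=cv2.connectedComponentsWithStats(m);j=1+np.argmax(s[1:,4])
    x,y,w,hh=s[j][:4]; print(o['time'],s[j],ce[j].round(2))
print([onz(c,u,v,.176).round(4).tolist() for u,v in((x+w/2,y+hh),(x+w/2,y),(x+w/2,y+hh/2))])
b=onz(c,*ce[j],.17)[:2];print('block',b,'ball dist',np.linalg.norm(b-[.5763,.24]))
g=cv2.inRange(c['pixels'],(0,0,0),(55,55,55));n,l,s,ce=cv2.connectedComponentsWithStats(g)
for k in range(1,n):
    if s[k][4]>150: print('dark',s[k],onz(c,*ce[k],.13).round(4))
cv2.imwrite('pics/w8.png',c['pixels'])
t=cam('top');r=cv2.inRange(cv2.cvtColor(t['pixels'],cv2.COLOR_BGR2HSV),(0,150,60),(8,255,255))[190:230,230:270];print('catch px',cv2.findNonZero(r).shape if r.any() else 0)
E
```

```text
17.7333 [249 147  14  26 343] [255.6  159.14]
17.7833 [249 147  14  26 344] [255.62 159.17]
[[0.5832, 0.2153, 0.176], [0.5801, 0.2341, 0.176], [0.5817, 0.2248, 0.176]]
block [0.58151314 0.22419864] ball dist 0.016639104853844015
dark [237 116  31  32 722] [0.5759 0.2403 0.13  ]
dark [    0   233   512   151 53784] [0.6103 0.0493 0.13  ]
catch px (21, 1, 2)
```

```bash
python3 -c "
from rig import robot
print(robot.hand_in())"
```

```text
the job is handed in; nothing more can be done
None
```

The job is handed in. The catch was swung open to about 1.2 rad, and the carrier hangs released against the ball, about 17 mm from its centre by the last picture; the hand-in returned no verdict.

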